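# Hang a second cuvette basket on the draining hook

### The job

Hang the cuvette basket that stands on the worktop by its bail on the draining stand's hook, in front of the basket that already hangs there. That one hangs too near the hook's upturned end: slide it back along the hook to make room, without lifting it off. Keep both baskets upright, leave them hanging level and square across the hook, and do not disturb the things around.

Things in the scene. Friction and masses are not known exactly. Their poses are not given: they have to be found in the camera images.
- drain_stand: fixed steel draining stand: tray 220 (x) x 134 (y) x 16 mm; at the rear (x = 88) a 14 mm round post with a clamp block (front face x = 74, top z = 198, thumbscrew to y = 35) holds a flat-bar hook that runs level toward -x and ends in an upturned end. Origin: centre of the tray's underside, on the worktop; +x: along the hook, from its free end to the post. Nothing stands above the block.
- hook (a point): on the middle of the hook bar's top face (z = 190 mm), just behind the upturned end; axes as the stand's. Bar 16 mm wide (y), 6 mm thick, level from x = 0 to the block at x = 122. Upturned end: x = -6 to 0, 16 mm wide, 14 mm above the bar. A bail's middle can be at x = 6 to 104 (there its basket meets the post); two baskets' bails must be 50 mm apart or more to hang level.
- hung_basket: wire basket that hangs on the hook, just like loose_basket, its bail's middle 12 to 36 mm behind the upturned end, its y axis across the hook. Only friction holds it: pushed at the bail with 1 to 3 N it slides along the bar, pushed low it swings, lifted it comes off. Origin: centre of its underside, z up.
- hung_basket_seat (a point): middle of the underside of the hung basket's bail, z = 107.5 mm in that basket's frame; it lies on the bar's top face
- loose_basket: the basket to hang, standing on the worktop left of the stand: steel wire, 50 mm (x) x 88 mm (y), walls 44 mm high, four cuvettes fixed upright in it (tops z = 54), about 0.2 kg. A rigid strip bail spans it along y, with a grip block on top. The opening under the bail (z = 54 to 107.5) runs through along x. Origin: centre of the underside, z up; half a turn about z gives the same basket.
- loose_basket_seat (a point): middle of the underside of the loose basket's bail, z = 107.5 mm in its frame. Bail (both baskets): flat strip 12 mm wide along x, 3 mm thick; legs at y = +-45.5 up to z = 80, then slopes inward to a level top from y = -22 to 22 (upper face z = 110.5)
- loose_basket_grip (a point): on the axis of the loose basket's white grip block, z = 135 mm in its frame. Block (both baskets): 14 mm (x) x 22 mm (y), z = 110.5 to 150.5, upright on the bail's middle
- beaker: 100 ml glass beaker, 55 mm wide, 71 mm high, stands on the worktop; bystander. Origin: centre of its underside
- vial_a: capped sample vial, 27 mm wide, 68 mm high, standing; bystander. Origin: centre of its underside
- vial_b: capped sample vial, 27 mm wide, 68 mm high, standing; bystander. Origin: centre of its underside
- flask: stoppered volumetric flask, 62 mm wide, 138 mm high, standing; bystander. Origin: centre of its underside
- sample_bottle: square white sample bottle, 54 x 54 x 103 mm, standing; bystander. Origin: centre of its underside
- luer_0: white plastic luer fitting, 14 x 28 x 9 mm, lying in the front of the stand's tray; bystander. Origin: centre of its underside
- luer_1: the other luer fitting in the tray, the same size; bystander. Origin: centre of its underside
- tower_edge (a point): foot of the near right upright edge of the black computer tower, a fixed thing 400 mm high left of the loose basket; its right side runs from here straight back, turned 0.31 rad clockwise from +x, and its front to the left and a little back. Move round it: on the robot's side (smaller x) all is free
- cabinet_edge (a point): foot of the near left upright edge of the tall white extractor, a fixed cabinet over 600 mm high on the right; its left side runs from here straight back, turned 0.30 rad clockwise from +x. Keep the wrist clear of it
- tweezers: steel tweezers lying on the worktop, 122 mm long, 8 mm high; bystander. Origin: centre of the underside

How it is judged (in metres and radians):
At the end, for the whole second after the job is handed in: Both baskets hang at rest by their bails on the hook bar, the new one in front (bail within 60 mm of the upturned end, the other's beyond 45 mm): bail underside on the bar's top (-4 to +7 mm), within 18 mm of its middle line, tilt under 0.16 rad, square to the hook within 0.35 rad (x of hung_basket_seat in the frame of hook between 0.002 and 0.114 m and y of hung_basket_seat in the frame of hook between -0.018 and 0.018 m and z of hung_basket_seat in the frame of hook between -0.004 and 0.007 m and angle between each of hung_basket, loose_basket's own z axis and vertical below 0.16 rad and angle between the x axis of each of hung_basket, loose_basket and the x axis of drain_stand, either way round below 0.35 rad and linear speed of each of hung_basket, loose_basket below 0.02 m/s and contact force between each of hung_basket, loose_basket and drain_stand above 0.4 N and x of loose_basket_seat in the frame of hook between 0.002 and 0.114 m and y of loose_basket_seat in the frame of hook between -0.018 and 0.018 m and z of loose_basket_seat in the frame of hook between -0.004 and 0.007 m and x of loose_basket_seat in the frame of hook below 0.06 m and x of hung_basket_seat in the frame of hook above 0.045 m); the robot touches nothing.
It fails at once if the basket already hanging is lifted off or falls from the hook (z of hung_basket_seat in the frame of hook above 0.02 m or z of hung_basket_seat in the frame of hook below -0.015 m).
It fails at once if a basket is tipped by more than 0.7 rad (angle between any of hung_basket, loose_basket's own z axis and vertical above 0.7 rad).
It fails at once if a bystander is moved by more than 40 mm (distance of any of beaker, vial_a, vial_b, flask, sample_bottle, tweezers, luer_0, luer_1 from where it was at the start of the episode above 0.04 m).
It fails at once if a standing bystander is knocked over (angle between any of beaker, vial_a, vial_b, flask, sample_bottle's own z axis and vertical above 0.6 rad).
It also fails if it takes over 58 s, if anything falls off the work surface, if the arm or the gripper's body presses on something with over 40 N, if the wrist force passes 120 N, or if a joint passes its speed limit or range.

### The arm

A 6-joint arm with a two-finger parallel gripper is mounted at the origin on a cart in front of the work surface, level with it; the furniture and walls round the work are solid. World frame = base frame: x ahead of the robot, y to its left, z up, the work surface at z = 0. Lengths are in m, angles in degrees, forces in N, time in s.
With the tool pointing down it reaches from about 0.25 to 0.725 m from the base axis. Payload 9.7 kg.
Tool frame: the origin (TCP) lies midway between the tips of the shut fingers; the grasp point (between the pads) lies 19 mm behind it; z points along the fingers, y is the line along which they close (so a half turn about z gives the same grasp; the last joint's range is limited). The gripper opens to 85 mm and grips with 20 to 120 N. Pads are 22 mm wide; open, the fingers measure 114 mm over their backs; the gripper's body (76 mm by 85 mm) begins 54 mm behind the grasp point. The pads swing forward as they close: fully open they stand 13 mm farther back than shut.
Start: joints at [-68.411, 4.979, 10.078, 95.1, 0, 90], TCP at [0.202, -0.511, 0.231] pointing down, gripper open.
Joint ranges: [-179.16, 179.16], [-48.56, 103.87], [-65.8, 70.77], [-126.05, 130.52], [-82.76, 87.17], [-180, 180]. Speed limits (degrees/s): [127.2, 127.2, 147.25, 180, 180, 180].

### API

Orientations are given as [roll, pitch, yaw] about the fixed x, y, z axes, in that order (R = Rz(yaw) Ry(pitch) Rx(roll)).
In Python, from workcell import bot gives the robot as it stands.
- The arm moves only by the shell command python3 -m crank 'ROWS' [FORCE]. ROWS is JSON, a list of rows, each an object with "gripper": the finger opening in mm, from 0 to 85.4; "travel": the shift along the tool's x, y, z in mm, a list of three; "twist": the turn, a rotation vector about the tool's x, y, z in rad, a list of three. In form: [{"gripper": gripper, "travel": [tx, ty, tz], "twist": [rx, ry, rz]}, ...]. A call has 1 to 12 rows; each row shifts and turns the commanded pose from where the row before left it, along the tool's axes as they then stand; what a row does not reach is not made up. A row lasts 1/8 s, in which the tool goes at most 62.5 mm and 10.7 degrees, less where a joint would pass 70% of its speed; a pose out of reach is approached as far as the arm can. A call is refused whole if a number of a shift passes 62.5 or a number of a turn 0.188, either way. A call with a gripper value outside its range is refused whole. The fingers move at their own pace and stop on an object; FORCE is the grip in N (left out, the last holds). Time passes only in rows, so rows that do not move let the fingers close. It gives the time, the measured TCP pose, the force, the opening and the grip force at its end, in the units of the state.
- bot.get_obs(): the state, without advancing time (a new reading comes with each control period).
- bot.camera(name): name is "scene" or "top" or "wrist"; returns the picture (384x512x3 uint8, red, green, blue); there is no depth.
- bot.calibration(name): a dict with "vfov" (degrees; the focal length in pixels is half the picture's height over the tangent of half this angle, whatever the lens; pixels are square), "cx", "cy" (the principal point, pixels), "camera_from_world" (4x4, takes a point from world to camera coordinates). Camera axes: x right, y down, z forward; pixel columns grow to the right and rows downward; lengths in m; the calibration is good to about 2 mm. A picture is of the moment at which its call begins: read the wrist's pose just before it. calibration takes no time and is no camera call; for the wrist camera it gives the pose at the moment of the call.
- bot.job_done(): hands the job in; it is judged then, once.
The state is a dict: "time": time; "q": joint angles; "qd": joint speeds; "joint_efforts": joint torques, N m; "ee_pos": TCP position; "tcp_rot": TCP orientation; "wrist_force": force on the tool from outside, world axes, zero at the start; "torque": the same for the moment, N m; "opening": finger opening in m; "grasp_force": force on a finger pad.
Only numpy, scipy, OpenCV 4.12 (cv2) and the standard library are available. Lean on these libraries where they do the work, as an engineer would, in place of code of your own. Each camera call takes 0.05 s, during which the arm holds its last target. There are 200 camera calls.

## Working session

There is one attempt and no reset: what is moved stays moved. The work goes in short steps, Python scripts to look and compute and a shell command to move; the robot and the scene stay as the last step left them, time stands still between calls to the robot, and variables do not carry over. Pictures are saved under pics/ and viewed, at most 10 in all, crops included, and the job is handed in when it is done.

```bash
mkdir -p pics
cat > h.py <<'E'
import numpy as np,cv2
from workcell import bot
def K(c): 
    f=192/np.tan(np.radians(c['vfov'])/2); return f,c['cx'],c['cy']
def proj(c,p):
    f,cx,cy=K(c); q=np.array(c['camera_from_world'])@np.append(p,1); return np.array([cx+f*q[0]/q[2],cy+f*q[1]/q[2]])
def ray(c,u,v):
    f,cx,cy=K(c); T=np.linalg.inv(np.array(c['camera_from_world'])); d=T[:3,:3]@np.array([(u-cx)/f,(v-cy)/f,1]); return T[:3,3],d/np.linalg.norm(d)
def onz(c,u,v,z):
    o,d=ray(c,u,v); return o+d*(z-o[2])/d[2]
def cross(c1,p1,c2,p2):
    a,d=ray(c1,*p1); b,e=ray(c2,*p2); s=np.linalg.lstsq(np.c_[d,-e],b-a,rcond=None)[0]
    return (a+d*s[0]+b+e*s[1])/2,np.linalg.norm(a+d*s[0]-b-e*s[1])
E
python3 - <<'E'
from h import *
ims=[]
for n in('scene','top'):
    c=bot.calibration(n); im=bot.camera(n)[:,:,::-1]; cv2.imwrite(f'pics/{n}0.png',im)
    cv2.imwrite(f'pics/{n}0b.png',cv2.resize(im,(800,600),interpolation=cv2.INTER_CUBIC))
    print(n,c['vfov'],c['cx'],c['cy'],np.round(ray(c,256,192),3))
print(bot.get_obs())
E
```

```text
scene 52.45944284113883 251.82800253311973 188.81895747067782 [[-0.022  0.37   0.815]
 [ 0.551 -0.499 -0.669]]
top 49.014083163870865 262.9531747004964 194.14823817171458 [[ 0.405 -0.114  1.147]
 [ 0.133  0.019 -0.991]]
{'time': 0.1, 'q': array([-6.84122691e+01,  5.00666408e+00,  1.00397211e+01,  9.51007589e+01,
        3.00214841e-03,  8.99980077e+01]), 'qd': array([-0.05668322, -0.06872167,  0.19833711, -0.10128183, -0.03868784,
       -0.02614092]), 'joint_efforts': array([-7.57263342e-05, -5.21565378e+01,  4.65651512e+01,  1.60202599e-02,
       -2.64557076e-05,  1.86196615e-06]), 'ee_pos': array([ 0.20229492, -0.51121788,  0.23067281]), 'tcp_rot': array([-1.79932298e+02, -3.00450048e-03,  2.15897197e+01]), 'wrist_force': array([-0.55261443,  0.25003953, -1.04251655]), 'torque': array([ 0.07821517, -0.03061499, -0.00117518]), 'grasp_force': 0.0, 'opening': 0.08529845573779418}
```

View pics/scene0b.png

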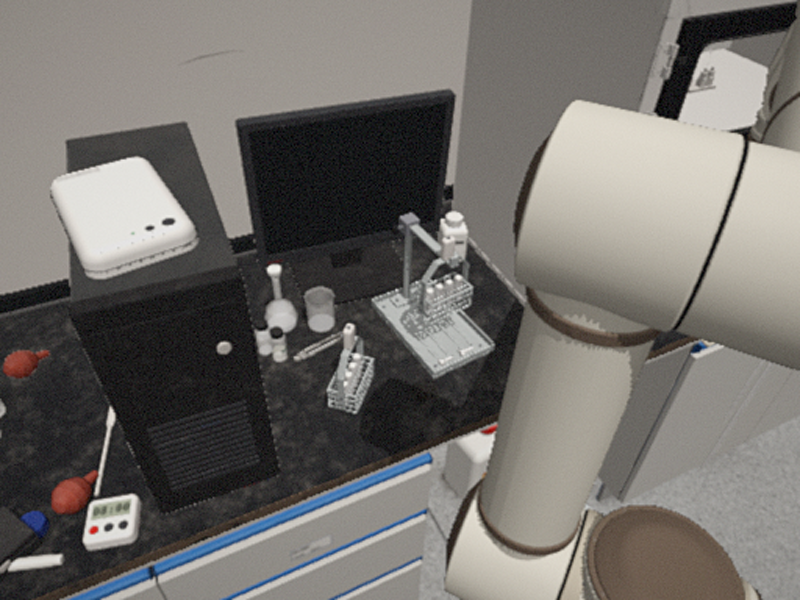

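View pics/top0b.png

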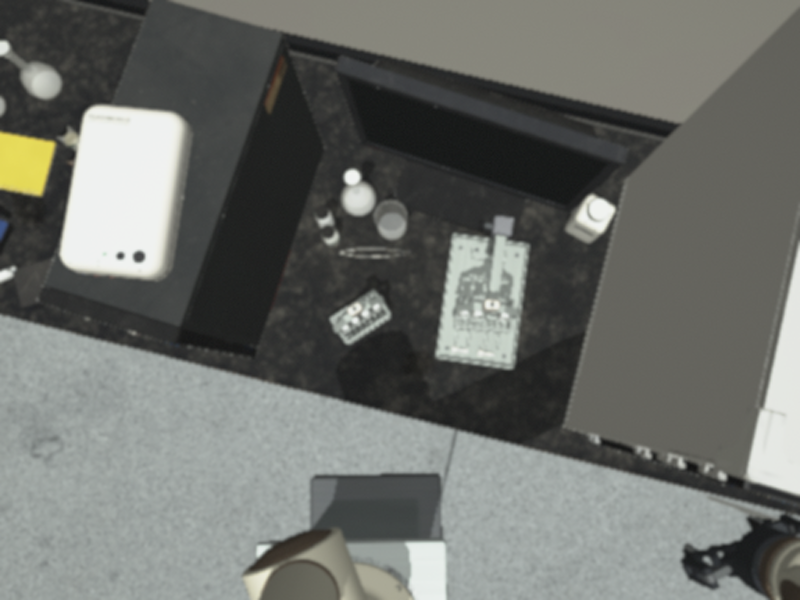

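The scene view shows the loose basket at (350,365) and the stand at (435,310), with the hung basket near the hook's end. The top view shows the loose basket at (360,318) and the tray corners at (453,233), (529,240), (514,368) and (436,360). I'll enlarge both.

Run:
```python
from h import *
t=cv2.imread('pics/top0.png')[130:245,200:350]; s=cv2.imread('pics/scene0.png')[125:275,200:330]
cv2.imwrite('pics/tc.png',cv2.resize(t,None,fx=5,fy=5,interpolation=cv2.INTER_CUBIC))
cv2.imwrite('pics/sc.png',cv2.resize(s,None,fx=4,fy=4,interpolation=cv2.INTER_CUBIC))
c=bot.calibration('top')
for p in [(453,233),(529,240),(514,368),(436,360)]: print('tray',onz(c,p[0]/1.5625,p[1]/1.5625,.016))
```

```text
tray [ 0.67410848 -0.1866433   0.016     ]
tray [ 0.65902711 -0.3194605   0.016     ]
tray [ 0.4362322  -0.28473257  0.016     ]
tray [ 0.45227609 -0.15174066  0.016     ]
```

View pics/tc.png

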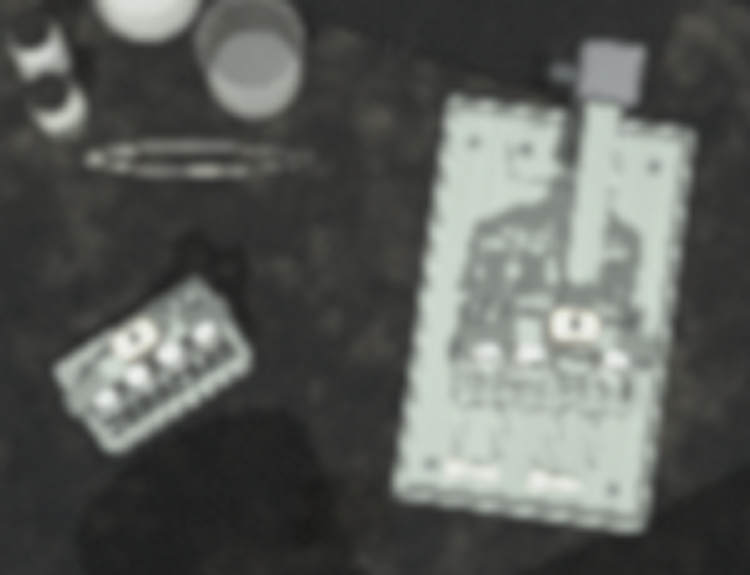

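View pics/sc.png

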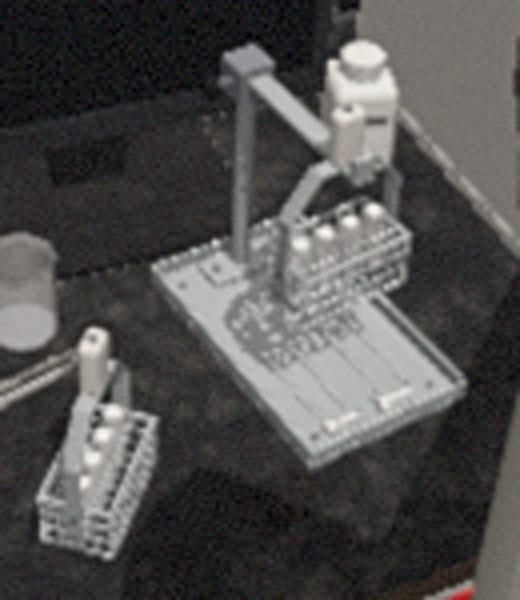

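The top crop shows the loose grip at (135,337), the hung grip at (575,324) and the clamp block at (612,75). The scene crop shows the same grips at (96,336) and (347,112). Next I'll triangulate them.

Run:
```python
from h import *
t=bot.calibration('top'); s=bot.calibration('scene')
T=lambda x,y:(x/5+200-.4,y/5+130-.4); S=lambda x,y:(x/4+200,y/4+125)
np.set_printoptions(precision=4,suppress=True)
print('loose grip top',cross(t,T(135,337),s,S(96,334)),onz(t,*T(135,337),.1505),onz(s,*S(96,334),.1505))
print('hung grip top',cross(t,T(575,324),s,S(347,110)),onz(t,*T(575,324),.233),onz(s,*S(347,110),.233))
tr=[onz(t,*T(*p),.016) for p in[(450,95),(695,130),(645,530),(395,495)]]
cen=np.mean(tr,0); ax=(tr[0]+tr[1]-tr[2]-tr[3])/2; print('tray',cen,np.linalg.norm(ax),np.degrees(np.arctan2(ax[1],ax[0])))
ay=(tr[0]+tr[3]-tr[1]-tr[2])/2;print(np.linalg.norm(ay),np.degrees(np.arctan2(ay[1],ay[0]))-90)
b1=onz(t,*T(600,103),.19);b2=onz(t,*T(584,280),.19);d=b1-b2;print('bar',b1,b2,np.degrees(np.arctan2(d[1],d[0])))
print('block',onz(t,*T(612,70),.198))
# loose basket rim
r=[onz(t,*T(*p),.044) for p in[(57,370),(198,277),(252,358),(112,452)]]
print('rim',r,np.mean(r,0)); e=r[2]-r[3];print(np.linalg.norm(e),np.degrees(np.arctan2(e[1],e[0])));e=r[1]-r[0];print(np.linalg.norm(e),np.degrees(np.arctan2(e[1],e[0])))
```

```text
loose grip top (array([ 0.5277, -0.0245,  0.1539]), np.float64(0.0004975808114153218)) [ 0.5283 -0.024   0.1505] [ 0.5303 -0.0267  0.1505]
hung grip top (array([ 0.5209, -0.2234,  0.2325]), np.float64(0.0016718661209848859)) [ 0.5203 -0.2239  0.233 ] [ 0.5211 -0.2224  0.233 ]
tray [ 0.5555 -0.2349  0.016 ] 0.2207903659282151 -9.21436253600633
0.13505465216106619 -9.20562407618155
bar [ 0.6288 -0.2442  0.19  ] [ 0.546  -0.2339  0.19  ] -7.050299656728129
block [ 0.6424 -0.2492  0.198 ]
rim [array([0.5247, 0.0268, 0.044 ]), array([ 0.5729, -0.048 ,  0.044 ]), array([ 0.5292, -0.076 ,  0.044 ]), array([ 0.481, -0.002,  0.044])] [ 0.5269 -0.0248  0.044 ]
0.08838274610661664 -56.93887215470778
0.08898175648336154 -57.23433539302029
```

```bash
python3 -m crank '[{"gripper":85,"travel":[3,-31,-17],"twist":[0,0,0]},{"gripper":85,"travel":[3,-31,-17],"twist":[0,0,0]},{"gripper":85,"travel":[3,-31,-17],"twist":[0,0,0]},{"gripper":85,"travel":[3,-31,-17],"twist":[0,0,0]},{"gripper":85,"travel":[3,-31,-17],"twist":[0,0,0]},{"gripper":85,"travel":[3,-31,-17],"twist":[0,0,0]},{"gripper":85,"travel":[34,-19,0],"twist":[0,0,0]},{"gripper":85,"travel":[34,-19,0],"twist":[0,0,0]},{"gripper":85,"travel":[34,-19,0],"twist":[0,0,0]},{"gripper":85,"travel":[34,-19,0],"twist":[0,0,0]},{"gripper":85,"travel":[34,-19,0],"twist":[0,0,0]},{"gripper":85,"travel":[34,-19,0],"twist":[0,0,0]}]'
python3 - <<'E'
from h import *
print(onz(bot.calibration('top'),361.6,274,0))
E
```

```text
time: 1.6
ee_pos: [0.299, -0.1496, 0.3332]
tcp_rot: [180.0, -0.0, 21.6]
wrist_force: [0.6, 0.2, 0.4]
opening: 0.0846
grasp_force: 0.0
[ 0.33259769 -0.37055681  0.        ]
```

```bash
python3 -m crank '[{"gripper":85,"travel":[0,0,0],"twist":[0,0,0.179]},{"gripper":85,"travel":[0,0,0],"twist":[0,0,0.179]},{"gripper":85,"travel":[0,0,0],"twist":[0,0,0.179]},{"gripper":85,"travel":[30,6,0],"twist":[0,0,0]},{"gripper":85,"travel":[30,6,0],"twist":[0,0,0]},{"gripper":85,"travel":[30,6,0],"twist":[0,0,0]},{"gripper":85,"travel":[30,6,0],"twist":[0,0,0]},{"gripper":85,"travel":[30,6,0],"twist":[0,0,0]},{"gripper":85,"travel":[30,6,0],"twist":[0,0,0]},{"gripper":85,"travel":[0,0,0],"twist":[0,0,0]}]'
python3 - <<'E'
from h import *
c=bot.calibration('wrist'); im=bot.camera('wrist')[:,:,::-1]; cv2.imwrite('pics/w1.png',im)
print(ray(c,256,192),c['vfov'],proj(c,[.521,-.223,.233]),proj(c,[.508,-.227,.19]))
E
```

```text
time: 2.85
ee_pos: [0.4715, -0.2154, 0.3315]
tcp_rot: [-180.0, 0.2, -9.2]
wrist_force: [0.5, 0.1, 0.2]
opening: 0.0853
grasp_force: 0.0
(array([ 0.55575759, -0.22858747,  0.47358974]), array([-0.33361767,  0.06726594, -0.94030556])) 64.21631600698196 [260.06220773 129.52647583] [266.56333078 135.95584079]
```

View pics/w1.png

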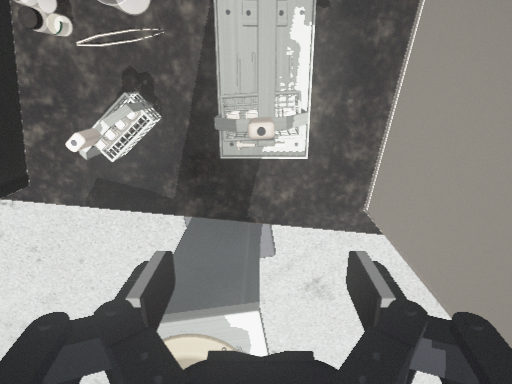

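The wrist view shows the hung grip's hole at (261,130), against a predicted (260,129.5), so the position is confirmed. The loose grip is at (75,143). I'll go down on the hung block.

```bash
python3 -m crank '[{"gripper":85,"travel":[17,0,0],"twist":[0,0,0]},{"gripper":70,"travel":[17,0,0],"twist":[0,0,0]},{"gripper":60,"travel":[16,0,0],"twist":[0,0,0]},{"gripper":50,"travel":[0,0,30],"twist":[0,0,0]},{"gripper":50,"travel":[0,0,30],"twist":[0,0,0]},{"gripper":50,"travel":[0,0,30],"twist":[0,0,0]},{"gripper":50,"travel":[0,0,25],"twist":[0,0,0]},{"gripper":50,"travel":[0,0,12],"twist":[0,0,0]},{"gripper":50,"travel":[0,0,5],"twist":[0,0,0]},{"gripper":50,"travel":[0,0,0],"twist":[0,0,0]}]' 20
python3 - <<'E'
from h import *
c=bot.calibration('wrist'); im=bot.camera('wrist')[:,:,::-1]; cv2.imwrite('pics/w2.png',im)
c=bot.calibration('wrist');print('loose',onz(c,75,143,.1505),proj(c,[.521,-.2235,.233]))
E
```

```text
time: 4.15
ee_pos: [0.5197, -0.223, 0.202]
tcp_rot: [180.0, -0.0, -9.2]
wrist_force: [-0.1, -0.5, 0.2]
opening: 0.05
grasp_force: 0.0
loose [ 0.58677357 -0.11402536  0.1505    ] [261.65740465 286.70300755]
```

View pics/w2.png

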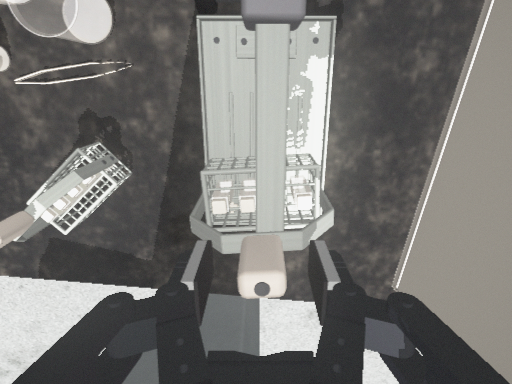

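The block sits between the pads, with its hole at (262,289). The basket is about 4 mm left of the bar's middle. Closing.

```bash
python3 -m crank '[{"gripper":10,"travel":[0,0,0],"twist":[0,0,0]},{"gripper":10,"travel":[0,0,0],"twist":[0,0,0]},{"gripper":10,"travel":[0,0,0],"twist":[0,0,0]},{"gripper":10,"travel":[0,0,0],"twist":[0,0,0]},{"gripper":10,"travel":[0,0,0],"twist":[0,0,0]},{"gripper":10,"travel":[6,0,0],"twist":[0,0,0]},{"gripper":10,"travel":[6,0,0],"twist":[0,0,0]}]' 25
```

```text
time: 5.08
ee_pos: [0.5308, -0.2248, 0.202]
tcp_rot: [180.0, 0.1, -9.2]
wrist_force: [-7.4, 1.4, 8.9]
opening: 0.0218
grasp_force: 25.2
```

```bash
python3 -m crank '[{"gripper":10,"travel":[0,0,-0.7],"twist":[0,0,0]},{"gripper":10,"travel":[8,0.5,0],"twist":[0,0,0]},{"gripper":10,"travel":[8,0.5,0],"twist":[0,0,0]},{"gripper":10,"travel":[8,0.5,0],"twist":[0,0,0]},{"gripper":10,"travel":[8,0.5,0],"twist":[0,0,0]}]'
```

```text
time: 5.7
ee_pos: [0.5633, -0.2321, 0.2021]
tcp_rot: [-180.0, 0.0, -9.2]
wrist_force: [-5.0, 1.5, 5.6]
opening: 0.0215
grasp_force: 25.1
```

```bash
python3 -m crank '[{"gripper":10,"travel":[8,0.5,-0.3],"twist":[0,0,0]},{"gripper":10,"travel":[8,0.5,0],"twist":[0,0,0]},{"gripper":10,"travel":[8,0.5,0],"twist":[0,0,0]},{"gripper":10,"travel":[8,0.5,0],"twist":[0,0,0]},{"gripper":10,"travel":[0,0,0],"twist":[0,0,0]},{"gripper":10,"travel":[0,0,0],"twist":[0,0,0]}]'
python3 - <<'E'
from h import *
o=np.array([.5081,-.2272]);p=bot.get_obs();print(p['ee_pos'],p['wrist_force']);d=p['ee_pos'][:2]-o;print(d@[.987,-.16],d@[.16,.987])
E
```

```text
time: 6.45
ee_pos: [0.5947, -0.2392, 0.2021]
tcp_rot: [-180.0, -0.1, -9.2]
wrist_force: [1.0, 0.0, -0.3]
opening: 0.0219
grasp_force: 24.8
[ 0.59472024 -0.23918282  0.20211656] [ 1.02979257  0.04296722 -0.25421798]
0.08741142439375406 0.002032196873616704
```

```bash
python3 -m crank '[{"gripper":45,"travel":[0,0,0],"twist":[0,0,0]},{"gripper":45,"travel":[0,0,0],"twist":[0,0,0]},{"gripper":45,"travel":[0,0,0],"twist":[0,0,0]},{"gripper":45,"travel":[0,0,-8],"twist":[0,0,0]},{"gripper":45,"travel":[0,0,-20],"twist":[0,0,0]},{"gripper":60,"travel":[0,0,-30],"twist":[0,0,0]},{"gripper":60,"travel":[0,0,-30],"twist":[0,0,0]},{"gripper":60,"travel":[0,0,-30],"twist":[0,0,0]},{"gripper":60,"travel":[-35,0,-10],"twist":[0,0,0]},{"gripper":60,"travel":[-35,0,0],"twist":[0,0,0]},{"gripper":60,"travel":[-35,0,0],"twist":[0,0,0]},{"gripper":60,"travel":[0,0,0],"twist":[0,0,0]}]'
python3 - <<'E'
from h import *
c=bot.calibration('wrist'); im=bot.camera('wrist')[:,:,::-1]; cv2.imwrite('pics/w3.png',im)
u=np.array([.987,-.16]);h=np.array([.5081,-.2272])
for x in(.087,): print(proj(c,np.append(h+u*x,.233)))
print('loose pred',proj(c,[.528,-.0245,.1505]))
E
```

```text
time: 7.95
ee_pos: [0.4887, -0.222, 0.3323]
tcp_rot: [180.0, -0.1, -9.2]
wrist_force: [-0.5, -0.3, -0.1]
opening: 0.06
grasp_force: 0.0
[263.12298913  50.58271249]
loose pred [ 74.35312321 159.06389525]
```

View pics/w3.png

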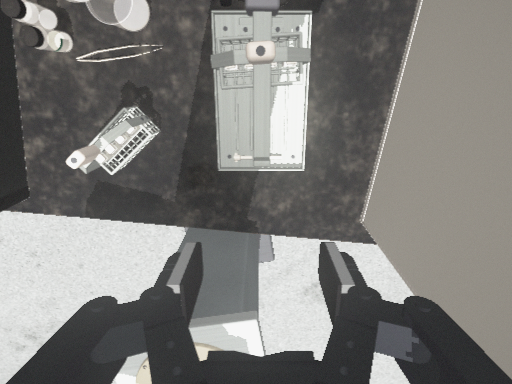

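The hung basket sits level at (260,50), as predicted. The loose grip is at (75,160) against a predicted (74,159). Moving over the loose basket.

```bash
python3 -m crank '[{"gripper":60,"travel":[1,-29,0],"twist":[0,0,0]},{"gripper":60,"travel":[1,-29,0],"twist":[0,0,0]},{"gripper":60,"travel":[1,-29,0],"twist":[0,0,0]},{"gripper":60,"travel":[1,-29,0],"twist":[0,0,0]},{"gripper":60,"travel":[1,-29,0],"twist":[0,0,0]},{"gripper":60,"travel":[1,-29,0],"twist":[0,0,0]},{"gripper":60,"travel":[1,-27,0],"twist":[0,0,0]},{"gripper":60,"travel":[0,0,20],"twist":[0,0,-0.184]},{"gripper":60,"travel":[0,0,20],"twist":[0,0,-0.184]},{"gripper":60,"travel":[0,0,20],"twist":[0,0,-0.184]},{"gripper":60,"travel":[0,0,10],"twist":[0,0,-0.184]},{"gripper":60,"travel":[0,0,0],"twist":[0,0,0]}]'
python3 - <<'E'
from h import *
c=bot.calibration('wrist'); im=bot.camera('wrist')[:,:,::-1]; cv2.imwrite('pics/w4.png',im)
print('loose pred',proj(c,[.528,-.0245,.1505]))
for p in [(.528,-.0245),(.533,-.0245),(.528,-.0195)]: print(proj(c,np.append(p,.1505)))
E
```

```text
time: 9.5
ee_pos: [0.5248, -0.0535, 0.26]
tcp_rot: [-179.0, -0.8, 35.4]
wrist_force: [-0.4, 0.2, -0.9]
opening: 0.0604
grasp_force: 0.0
loose pred [237.22544146 166.23670733]
[237.22544146 166.23670733]
[240.52816598 161.57545181]
[232.35188134 162.8940623 ]
```

View pics/w4.png

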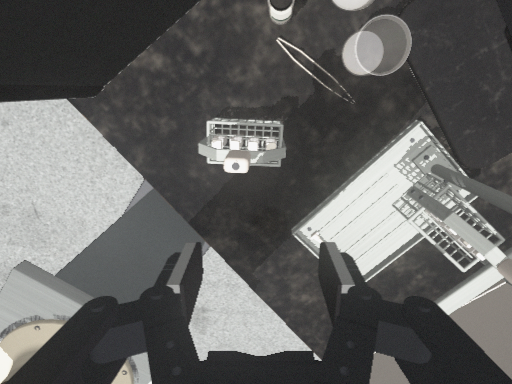

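The loose grip hole is at (236,167), as predicted. The arm stopped short in y, so I'll check the settled pose.

```bash
cat > go.py <<'E'
import sys
from h import *
from scipy.spatial.transform import Rotation as R
o=bot.get_obs();print(o['ee_pos'],o['tcp_rot'],o['q'].round(1))
M=R.from_euler('xyz',o['tcp_rot'],degrees=True)
x,y,z,yaw=map(float,sys.argv[1:])
N=R.from_euler('xyz',[180,0,yaw],degrees=True)
print('twist first',(M.inv()*N).as_rotvec().round(3)); 
print('then travel',(1000*N.inv().apply(np.array([x,y,z])-o['ee_pos'])).round(1))
E
python3 go.py .528 -.024 .2 33
```

```text
[ 0.52499242 -0.05350355  0.2607716 ] [-179.00690208   -0.85166104   35.27999567] [ -6.5   2.7  11.   98.3   1.3 138.2]
twist first [-0.018 -0.015  0.04 ]
then travel [ 18.6 -23.1  60.8]
```

```bash
python3 -m crank '[{"gripper":50,"travel":[0,0,0],"twist":[-0.018,-0.015,0.04]},{"gripper":50,"travel":[9,-11.5,10],"twist":[0,0,0]},{"gripper":50,"travel":[9.5,-11.5,10],"twist":[0,0,0]},{"gripper":50,"travel":[0,0,20],"twist":[0,0,0]},{"gripper":50,"travel":[0,0,0],"twist":[0,0,0]}]' 40
python3 go.py .528 -.024 .119 33
```

```text
time: 10.18
ee_pos: [0.5271, -0.0229, 0.2189]
tcp_rot: [-179.9, 0.1, 33.3]
wrist_force: [0.3, 0.7, 0.9]
opening: 0.0504
grasp_force: 0.0
[ 0.5270992  -0.02294119  0.21885981] [-1.79928522e+02  1.41967074e-01  3.32987610e+01] [ -2.5   1.8   5.4  93.7  -0.  144.2]
twist first [-0.001  0.002  0.005]
then travel [ 0.2  1.4 99.9]
```

```bash
python3 -m crank '[{"gripper":50,"travel":[0,1,25],"twist":[0,0,0]},{"gripper":50,"travel":[0,0,25],"twist":[0,0,0]},{"gripper":50,"travel":[0,0,25],"twist":[0,0,0]},{"gripper":50,"travel":[0,0,15],"twist":[0,0,0]},{"gripper":50,"travel":[0,0,10],"twist":[0,0,0]},{"gripper":10,"travel":[0,0,0],"twist":[0,0,0]},{"gripper":10,"travel":[0,0,0],"twist":[0,0,0]},{"gripper":10,"travel":[0,0,0],"twist":[0,0,0]},{"gripper":10,"travel":[0,0,0],"twist":[0,0,0]},{"gripper":10,"travel":[0,0,0],"twist":[0,0,0]},{"gripper":10,"travel":[0,0,-10],"twist":[0,0,0]}]' 50
```

```text
time: 11.55
ee_pos: [0.5279, -0.0248, 0.1303]
tcp_rot: [-180.0, 0.1, 33.3]
wrist_force: [-0.7, -0.8, -1.6]
opening: 0.0209
grasp_force: 50.9
```

```bash
python3 -m crank '[{"gripper":10,"travel":[0,0,-20],"twist":[0,0,0]},{"gripper":10,"travel":[0,0,-25],"twist":[0,0,0]},{"gripper":10,"travel":[0,0,-25],"twist":[0,0,0]},{"gripper":10,"travel":[-10,0,-20],"twist":[0,0,0]},{"gripper":10,"travel":[-20,0,-10],"twist":[0,0,0]},{"gripper":10,"travel":[-20,0,0],"twist":[0,0,0.12]},{"gripper":10,"travel":[-20,0,0],"twist":[0,0,0.12]},{"gripper":10,"travel":[-20,0,0],"twist":[0,0,0.12]},{"gripper":10,"travel":[0,0,0],"twist":[0,0,0.13]},{"gripper":10,"travel":[0,0,0],"twist":[0,0,0.13]},{"gripper":10,"travel":[0,0,0],"twist":[0,0,0.12]},{"gripper":10,"travel":[0,0,0],"twist":[0,0,0]}]'
python3 go.py .439 -.216 .2295 -9.2
```

```text
time: 13.05
ee_pos: [0.4486, -0.071, 0.2306]
tcp_rot: [-179.9, 0.0, -8.9]
wrist_force: [0.0, 1.0, -2.5]
opening: 0.0211
grasp_force: 51.0
[ 0.44855429 -0.07100869  0.23055276] [-1.79927317e+02  6.94600903e-03 -8.92114507e+00] [-9.000e+00 -8.100e+00 -2.800e+00  9.530e+01  1.000e-01  1.799e+02]
twist first [-0.001  0.     0.005]
then travel [ 13.7 144.7   1.1]
```

```bash
python3 -m crank '[{"gripper":10,"travel":[2,24,0],"twist":[0,0,0]},{"gripper":10,"travel":[2,24,0],"twist":[0,0,0]},{"gripper":10,"travel":[2,24,0],"twist":[0,0,0]},{"gripper":10,"travel":[2,24,0],"twist":[0,0,0]},{"gripper":10,"travel":[2,24,0],"twist":[0,0,0]},{"gripper":10,"travel":[4,25,0],"twist":[0,0,0]},{"gripper":10,"travel":[0,0,0],"twist":[0,0,0]}]'
python3 go.py .5298 -.2307 .2295 -9.2
python3 - <<'E'
from h import *
c=bot.calibration('wrist'); im=bot.camera('wrist')[:,:,::-1]; cv2.imwrite('pics/w5.png',im)
print(proj(c,[.5081,-.2272,.19]),proj(c,[.5022,-.2262,.204]))
E
```

```text
time: 13.92
ee_pos: [0.4401, -0.2171, 0.2301]
tcp_rot: [-179.9, 0.0, -9.1]
wrist_force: [-0.4, 0.5, -1.6]
opening: 0.0213
grasp_force: 50.9
[ 0.44008014 -0.21711929  0.23007032] [-1.79915907e+02  2.86448533e-02 -9.06173083e+00] [-2.630e+01 -3.100e+00  1.700e+00  9.490e+01  1.000e-01  1.628e+02]
twist first [-0.001  0.001  0.002]
then travel [90.7 -0.9  0.6]
[259.47681681 112.06051541] [259.31976218 125.72966816]
```

View pics/w5.png

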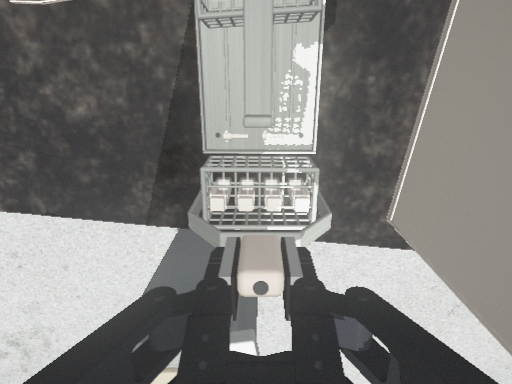

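The hook's upturned end is at (258,121), in line with the gripped block at (260,288). The basket is square and upright. I'll thread the bail over the end.

```bash
python3 -m crank '[{"gripper":10,"travel":[15,0,0],"twist":[0,0,0]},{"gripper":10,"travel":[15,0,0],"twist":[0,0,0]},{"gripper":10,"travel":[15,0,0],"twist":[0,0,0]},{"gripper":10,"travel":[10,0,0],"twist":[0,0,0]},{"gripper":10,"travel":[10,0,0],"twist":[0,0,0]}]'
python3 -m crank '[{"gripper":10,"travel":[9,0,0],"twist":[0,0,0]},{"gripper":10,"travel":[9,0,0],"twist":[0,0,0]},{"gripper":10,"travel":[8,0,0],"twist":[0,0,0]},{"gripper":10,"travel":[0,0,0],"twist":[0,0,0]}]'
python3 go.py .5298 -.2307 .2025 -9.2
```

```text
time: 14.6
ee_pos: [0.5057, -0.226, 0.2303]
tcp_rot: [-179.9, 0.0, -8.9]
wrist_force: [0.1, -0.0, -2.2]
opening: 0.021
grasp_force: 51.0
time: 15.1
ee_pos: [0.531, -0.2302, 0.2303]
tcp_rot: [-179.9, 0.0, -8.9]
wrist_force: [-0.2, 0.6, -2.9]
opening: 0.021
grasp_force: 51.0
[ 0.5309614  -0.23016735  0.23027906] [-1.79912168e+02  1.19546109e-03 -8.91235967e+00] [-2.350e+01  9.000e+00  1.440e+01  9.540e+01  1.000e-01  1.654e+02]
twist first [-0.002  0.     0.005]
then travel [-1.1  0.7 27.8]
```

Free of contact, at x of about 23 mm. Lowering until the bail takes the load.

```bash
python3 -m crank '[{"gripper":10,"travel":[0,0,8],"twist":[0,0,0]},{"gripper":10,"travel":[0,0,8],"twist":[0,0,0]},{"gripper":10,"travel":[0,0,6],"twist":[0,0,0]},{"gripper":10,"travel":[0,0,2],"twist":[0,0,0]},{"gripper":10,"travel":[0,0,0],"twist":[0,0,0]}]'
python3 -m crank '[{"gripper":10,"travel":[0,0,1.5],"twist":[0,0,0]},{"gripper":10,"travel":[0,0,1],"twist":[0,0,0]},{"gripper":10,"travel":[0,0,0],"twist":[0,0,0]}]'
```

```text
time: 15.72
ee_pos: [0.5305, -0.2301, 0.2065]
tcp_rot: [-179.9, -0.0, -8.9]
wrist_force: [0.3, -0.4, -2.6]
opening: 0.0209
grasp_force: 51.0
time: 16.1
ee_pos: [0.5306, -0.2301, 0.204]
tcp_rot: [-179.9, -0.0, -8.9]
wrist_force: [-0.8, 0.6, -2.2]
opening: 0.0211
grasp_force: 51.0
```

```bash
python3 -m crank '[{"gripper":10,"travel":[0,0,1],"twist":[0,0,0]},{"gripper":10,"travel":[0,0,0.7],"twist":[0,0,0]},{"gripper":10,"travel":[0,0,0],"twist":[0,0,0]}]'
python3 -m crank '[{"gripper":10,"travel":[0,0,1],"twist":[0,0,0]},{"gripper":10,"travel":[0,0,0],"twist":[0,0,0]}]'
```

```text
time: 16.48
ee_pos: [0.5307, -0.2301, 0.2034]
tcp_rot: [-179.9, -0.1, -8.9]
wrist_force: [-1.8, 1.0, 5.4]
opening: 0.021
grasp_force: 52.1
time: 16.73
ee_pos: [0.5308, -0.2301, 0.2034]
tcp_rot: [-180.0, -0.2, -8.9]
wrist_force: [-3.1, 1.3, 11.7]
opening: 0.021
grasp_force: 52.8
```

Contact at the expected height. I'll back off slightly, release gently and rise.

```bash
python3 -m crank '[{"gripper":10,"travel":[0,0,-1.5],"twist":[0,0,0]},{"gripper":10,"travel":[0,0,0],"twist":[0,0,0]},{"gripper":30,"travel":[0,0,0],"twist":[0,0,0]},{"gripper":42,"travel":[0,0,0],"twist":[0,0,0]},{"gripper":42,"travel":[0,0,0],"twist":[0,0,0]},{"gripper":42,"travel":[0,0,-8],"twist":[0,0,0]},{"gripper":42,"travel":[0,0,-20],"twist":[0,0,0]},{"gripper":42,"travel":[0,0,-30],"twist":[0,0,0]},{"gripper":42,"travel":[0,0,-30],"twist":[0,0,0]},{"gripper":42,"travel":[-25,0,-30],"twist":[0,0,0]},{"gripper":42,"travel":[-25,0,0],"twist":[0,0,0]},{"gripper":42,"travel":[0,0,0],"twist":[0,0,0]}]'
python3 - <<'E'
from h import *
c=bot.calibration('wrist'); im=bot.camera('wrist')[:,:,::-1]
s=bot.camera('scene')[125:275,200:330,::-1]
s=cv2.resize(s,None,fx=2.56,fy=2.56,interpolation=cv2.INTER_CUBIC)
cv2.imwrite('pics/w6.png',np.hstack([cv2.resize(im[:,150:400],(250,384)),s]))
u=np.array([.987,-.16]);h=np.array([.5081,-.2272])
for x in(.023,.087): print(proj(c,np.append(h+u*x,.2335))-[150,0])
E
```

```text
time: 18.23
ee_pos: [0.4804, -0.2224, 0.3225]
tcp_rot: [-180.0, -0.2, -9.0]
wrist_force: [0.0, -0.1, -0.2]
opening: 0.0421
grasp_force: 0.0
[111.25098881 130.58429934]
[111.76397551  36.07473011]
```

View pics/w6.png

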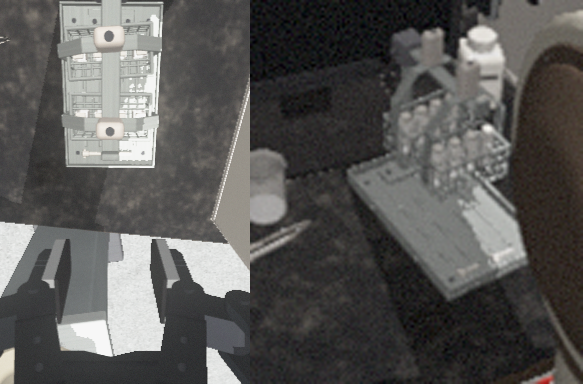

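The wrist view has the grips at (110,131) and (109,37), both as predicted. Both baskets hang level and square, and the gripper is clear. I'll let them settle briefly and hand in.

```bash
python3 -m crank '[{"gripper":42,"travel":[0,0,0],"twist":[0,0,0]},{"gripper":42,"travel":[0,0,0],"twist":[0,0,0]},{"gripper":42,"travel":[0,0,0],"twist":[0,0,0]},{"gripper":42,"travel":[0,0,0],"twist":[0,0,0]},{"gripper":42,"travel":[0,0,0],"twist":[0,0,0]},{"gripper":42,"travel":[0,0,0],"twist":[0,0,0]},{"gripper":42,"travel":[0,0,0],"twist":[0,0,0]},{"gripper":42,"travel":[0,0,0],"twist":[0,0,0]}]'
python3 -c "
from workcell import bot
print(bot.job_done())"
```

```text
time: 19.32
ee_pos: [0.4811, -0.2225, 0.3208]
tcp_rot: [-179.9, -0.0, -8.9]
wrist_force: [-0.4, 0.4, 0.2]
opening: 0.0418
grasp_force: 0.0
the job is handed in; nothing more can be done
None
```

I slid the hung basket back to about 87 mm behind the upturned end and hung the loose one in front of it at about 23 mm; in the last pictures both hang level and square, and I handed the job in at about 19 s, but no verdict came back.

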